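Lock the tube carousel with its rod

ROBOT

A 6-joint arm with a two-finger parallel gripper is mounted at the origin on the work surface. World frame = base frame: x ahead of the robot, y to its left, z up, the work surface at z = 0. Lengths are in m, angles in rad, forces in N, time in s.
With the tool pointing down it reaches from about 0.225 to 0.875 m from the base axis. Payload 3.4 kg.
Tool frame: the origin (TCP) lies at the very end of the fingers, on their centre line; the grasp point (between the pads) lies 19 mm behind it; z points along the fingers, y is the direction in which the jaws open and shut (so a half turn about z gives the same grasp; the last joint's range is limited). The gripper opens to 85 mm and grips with 20 to 120 N. Pads are 22 mm wide; open, the fingers measure 114 mm over their backs; the gripper's body (76 mm by 85 mm) begins 54 mm behind the grasp point. The pads swing forward as they close: fully open they stand 13 mm farther back than shut.
Start: joints at [1.191, 0.276, 1.505, -0, 1.361, -0.121], TCP at [0.147, 0.556, 0.231] pointing down, gripper open.
Joint ranges: [-2.89, 2.89], [-0.75, 2.08], [0.22, 2.7], [-1.18, 4.32], [0.11, 2.71], [-2.7, 2.7]. Speed limits (rad/s): [2.57, 2.57, 3.14, 3.14, 3.14, 3.14].

INTERFACE

Orientations are given as a 3x3 rotation matrix whose columns are the frame's x, y, z axes.
In Python, from workcell import state, read_camera, job_done, masks_of gives the robot as it stands. The module is installed in compiled form; this text tells all that it offers.
- The arm moves only by the tool drive_tool, never from a script. Its argument "moves" is a list that holds one entry, the list of rows, each a list of 7 numbers: the shift along the tool's x, y, z in mm, then the turn, a rotation vector about the tool's x, y, z in rad, then the gripper's target within -1 to 1 (fully open at 1, half-way at 0, shut at -1). In form: [[[dx, dy, dz, rx, ry, rz, gripper], ...]]. A call has 1 to 5 rows; each row shifts and turns the pose as measured when the row begins, along the tool's axes as they then stand; what a row does not reach is not made up. A row lasts 1/12 s, in which the tool goes at most 41.7 mm and 7.16 degrees, less where a joint would pass 70% of its speed; a pose out of reach is approached as far as the arm can. A call is refused whole if a number of a shift passes 41.7 or a number of a turn 0.125, either way. A call with a gripper value outside its range is refused whole. The fingers move at their own pace and stop on an object; "grip_force" is the grip in N (left out, the last holds). Time passes only in rows, so rows that do not move let the fingers close. It gives the time, the measured TCP pose, the force and the opening at its end, in the units of the state.
- state(): the state, without advancing time (a new reading comes with each control period).
- read_camera(name): name is "scene" or "top" or "wrist"; returns a dict with "image" (420x560x3 uint8, red, green, blue), "depth" (420x560 float32, m along the optical axis (not along the pixel's ray), 0 where there is no reading), "intrinsics" (3x3 intrinsics, pixels), "rvec" (rotation vector, rad) and "tvec" (3), from world to camera coordinates, as OpenCV has them. Camera axes: x right, y down, z forward; pixel columns grow to the right and rows downward; lengths in m; the calibration is good to about 2 mm. A picture is of the moment at which its call begins.
- job_done(): hands the job in, once; it reports no verdict.
Trained networks look in a picture, given as the dict that the camera call returned (one of the last four; its "shot" number tells which), for a name from the list of things; names that differ only in an ending like _2 or _b are one class to them, and where a whole thing is asked for, a point or a joint stands for the part that bears it (a point fixed in the world has none). Each returns a list of dicts, best first, with "conf" (0 to 1); they miss things now and then, are a little off and sometimes report something else, mostly with a low value. They report only what shows in the picture. A call takes as long as a camera call. They do not tell look-alikes from the thing itself.
- masks_of(target, picture): "region" (420x560 bool, what is visible of it) and "box" ([left, top, right, bottom] in pixels, round what is visible of it).
The state is a dict: "time_s": time; "joint_positions": joint angles; "joint_vel": joint speeds; "joint_torque": joint torques, N m; "eef_pos": TCP position; "eef_rot": TCP orientation; "wrist_force": force on the tool from outside, world axes, zero at the start; "ft_torque": the same for the moment, N m; "opening": finger opening in m.
Only numpy, scipy, OpenCV 4.12 (cv2) and the standard library are available. Lean on these libraries where they do the work, as an engineer would, in place of code of your own. Each camera call takes 0.05 s, during which the arm holds its last target. There are 200 camera calls.

TASK

Turn the tube carousel by its knob so that the orange bay stands under the blue loading arm, then take the red-handled locking rod from the blue rack and thread it upright through the arm and both orange plates into the socket in the base, until the handle sits fully down on the arm; then let go. Guide the rod down hole by hole rather than letting it drop, and leave the two tubes in the rack and everything else on the bench as it is.

Things in the scene. Friction and masses are not known exactly. Their poses are not given: they have to be found in the camera images.
- carousel_base: Fixed base: aluminium disc 210 mm wide, 6 mm thick. A blue post (108 to 130 mm from the axis, 34 mm wide) carries the blue loading arm: plate 34 mm wide, 98 to 108 mm above the bench, reaching in to 60 mm from the axis. Origin on the axis at bench height, z up, x from the axis towards the arm. All holes lie 80 mm from the axis and have 2 mm chamfers.
- carousel (a joint): Rotor angle, rad, positive anticlockwise from above; 0 = orange bay exactly under the arm; starts at 0.6 to 2.6, range -3.4 to 3.4, light friction (0.05 N m), stays where left. Rotor: two white discs 124 mm wide, each with four holed plates (one orange, three grey) 90 degrees apart, reaching out to 102 mm. Eight vials stand between them, tops 92 mm above the bench.
- knob_grip (a point): Middle of the rotor's black bar knob on the axis, 133 mm above the bench. The bar is 50 mm long, 14 mm thick, 34 mm tall (116 to 150 mm above the bench); its length is this point's x axis, which points to the orange bay (orange dot on that end).
- orange_hole (a point): Centre of the 14 mm hole in the upper orange plate, at its top face, 66 mm above the bench, 80 mm from the axis. Plate 6 mm thick (60 to 66 mm); the lower orange plate, with the same hole straight below, is at 25 to 31 mm. Turns with the rotor.
- guide_hole (a point): Centre of the 13 mm through hole in the loading arm, at its top face, 108 mm above the bench; the arm is 10 mm thick. Fixed; z up.
- socket (a point): Centre of the mouth of the 13 mm socket in the base, 16 mm above the bench and 10 mm deep, straight below guide_hole. Fixed.
- rack: Fixed blue rack 80 x 160 mm, top face 102 mm above the bench. Origin centre of underside, y along its length. Three 17 mm holes at y = -45, 0, 45 mm hold the rod and the two tubes in any order.
- rod: Locking rod, 70 to 130 g: steel shaft 10 mm thick and 100 mm long with a tapered tip (4 mm at its end, taper 8 mm long), below a red round handle 26 mm thick and 46 mm tall. Origin on the axis at the underside of the handle; z up along the axis to the handle's top at +46 mm. It starts upright, hanging in the rack with the handle's underside on the rack's top face.
- rod_tip (a point): Lower end of the rod's shaft, 100 mm below the rod's origin.
- tube_a: Bystander: tube with a pale blue cap 25 mm thick and 20 mm tall, hanging in the rack, 45 or 90 mm from the rod along the rack's y. Origin at the cap's underside.
- tube_b: Bystander: like tube_a.
- bottle: Bystander: white bottle with blue cap, 48 mm thick, 185 mm tall, between rack and carousel. Origin centre of underside.
- beaker: Bystander: glass beaker 72 mm wide, 85 mm tall. Origin centre of underside.
- tape_roll: Bystander: roll of tape 76 mm wide, 24 mm tall. Origin centre of underside.
- tip_box: Bystander: purple box of pipette tips, 85 x 125 x 60 mm tall. Origin centre of underside.
- jar: Bystander: amber jar 60 mm wide, 70 mm tall. Origin centre of underside.
Not all that is in view belongs to the job. There is more than one size of the rod; the job needs the largest.

How it is judged:
On the way, in this order (a step that is already met when the one before it is completed fails the run):
1. the orange bay is turned under the loading arm (within 0.12 rad) (value of joint carousel between -0.12 and 0.12 rad), for 0.2 s.
2. the rod's tip is through the arm and the upper orange plate: lower than 57 mm, within 6 mm of the line of holes (all of step 1 and height (world z) of rod_tip below 0.057 m and horizontal distance between rod_tip and orange_hole below 0.006 m and horizontal distance between rod_tip and guide_hole below 0.006 m), for 0.2 s.
3. the tip is through the lower orange plate too: lower than 22 mm, within 6 mm of the line of holes (all of step 1 and height (world z) of rod_tip below 0.022 m and horizontal distance between rod_tip and orange_hole below 0.006 m and horizontal distance between rod_tip and socket below 0.006 m), for 0.1 s.
At the end, for the whole second after the job is handed in: The orange bay is under the arm (within 0.12 rad, and its hole within 6 mm of the rod's tip); the rod is upright (within 0.06 rad) through all four holes, tip within 4 mm of the socket's centre, handle's underside within 4 mm of the arm's top face and centred within 4 mm; the rod is at rest (all of step 1 and z of rod in the frame of guide_hole below 0.004 m and horizontal distance between rod and guide_hole below 0.004 m and horizontal distance between rod_tip and socket below 0.004 m and horizontal distance between rod_tip and orange_hole below 0.006 m and angle between rod's own z axis and vertical below 0.06 rad and linear speed of rod below 0.02 m/s); the robot touches nothing.
It fails at once if a bystander on the bench (bottle, beaker, tape roll, tip box, jar) is shifted by more than 25 mm (distance of any of bottle, beaker, tape_roll, tip_box, jar from where it was at the start of the episode above 0.025 m).
It fails at once if the bottle, beaker or jar is tipped over (angle between any of bottle, beaker, jar's own z axis and vertical above 0.5 rad).
It fails at once if a tube in the rack is lifted or shifted by more than 15 mm (distance of any of tube_a, tube_b from where it was at the start of the episode above 0.015 m).
It also fails if it takes over 72 s, if anything falls off the work surface, if the arm or the gripper's body presses on something with over 40 N, if the wrist force passes 120 N, or if a joint passes its speed limit or range.

## Working session

There is one attempt and no reset: what is moved stays moved. The work goes in short steps, Python scripts to look and compute and a tool call to move; the robot and the scene stay as the last step left them, time stands still between calls to the robot, and variables do not carry over. Pictures are saved under pics/ and viewed, about 8 in all and at most 12, crops included, and the job is handed in when it is done.

Besides the shell and the picture viewer there is one more tool, called after "Emit:" as name([rows], argument=value, ...), one row to a line, values as JSON. drive_tool: Moves the arm, as the interface text tells. Its arguments: {"type":"object","properties":{"moves":{"type":"array"},"grip_force":{"type":"number"}},"required":["moves"]}

```bash
mkdir -p pics
cat > h.py <<'E'
import numpy as np, cv2
from workcell import state, read_camera, job_done, masks_of
def pts(c):
    """world point per pixel, HxWx3 (nan where no depth)"""
    K=c["intrinsics"];R,_=cv2.Rodrigues(np.array(c["rvec"],float));t=np.array(c["tvec"],float).reshape(3)
    d=c["depth"].astype(float);v,u=np.indices(d.shape)
    P=np.stack([(u-K[0,2])/K[0,0]*d,(v-K[1,2])/K[1,1]*d,d],-1)
    W=(P-t)@R
    W[d<=0]=np.nan
    return W
def proj(c,X):
    p,_=cv2.projectPoints(np.atleast_2d(np.array(X,float)),np.array(c["rvec"],float),np.array(c["tvec"],float),c["intrinsics"],None)
    return p.reshape(-1,2)
def save(n,im): cv2.imwrite("pics/"+n+".png",np.ascontiguousarray(im[...,::-1]))
E
python3 - <<'E'
from h import *
s=state();print(s["time_s"],s["eef_pos"],s["eef_rot"],s["opening"])
for n in("scene","top"):
    c=read_camera(n);save(n,c["image"]);W=pts(c)
    print(n,"cam pos",(-cv2.Rodrigues(np.array(c["rvec"]))[0].T@np.array(c["tvec"]).reshape(3)).round(3))
    for t in["carousel_base","knob_grip","orange_hole","rack","rod","tube_a","bottle","beaker","tape_roll","tip_box","jar"]:
        for m in masks_of(t,c)[:4]:
            r=m["region"];p=W[r];p=p[~np.isnan(p[:,0])]
            if len(p)<5: continue
            hi=p[p[:,2]>np.percentile(p[:,2],95)-.006]
            print(t,round(m["conf"],2),np.array(m["box"]).round().astype(int),"ztop",np.percentile(p[:,2],95).round(3),"topmid",((hi.min(0)+hi.max(0))/2).round(3),"ext",(hi.max(0)-hi.min(0)).round(3))
E
```

```text
0.0 [0.14695728 0.55536407 0.2304516 ] [[-9.66694649e-01  2.55931619e-01 -6.79409238e-04]
 [ 2.55932419e-01  9.66693224e-01 -1.67559907e-03]
 [ 2.27941525e-04 -1.79367550e-03 -9.99998365e-01]] 0.08550312654832518
scene cam pos [1.024 0.182 0.836]
carousel_base 0.68 [120 139 228 254] ztop 0.125 topmid [ 0.529 -0.217  0.137] ext [0.043 0.039 0.035]
knob_grip 0.84 [117 140 222 227] ztop 0.14 topmid [ 0.529 -0.217  0.144] ext [0.04  0.039 0.02 ]
orange_hole 0.8 [124 140 225 230] ztop 0.14 topmid [ 0.528 -0.217  0.144] ext [0.042 0.039 0.02 ]
rack 0.6 [313 187 421 292] ztop 0.104 topmid [0.523 0.161 0.111] ext [0.119 0.173 0.026]
rod 0.82 [341 271 350 301] ztop 0.108 topmid [0.636 0.16  0.106] ext [0.019 0.018 0.007]
rod 0.78 [356 202 380 250] ztop 0.15 topmid [0.524 0.162 0.147] ext [0.025 0.025 0.008]
rod 0.59 [398 179 416 212] ztop 0.108 topmid [0.414 0.218 0.106] ext [0.017 0.014 0.009]
tube_a 0.72 [336 201 350 214] ztop 0.124 topmid [0.512 0.118 0.122] ext [0.023 0.023 0.008]
bottle 0.71 [246 192 276 269] ztop 0.185 topmid [ 0.601 -0.002  0.184] ext [0.031 0.03  0.009]
tape_roll 0.56
[... 916 characters left out ...]
 [0.51  0.12  0.124] ext [0.022 0.022 0.012]
tube_a 0.6 [182 212 193 222] ztop 0.126 topmid [0.532 0.208 0.124] ext [0.022 0.024 0.009]
bottle 0.78 [267 176 294 199] ztop 0.187 topmid [ 0.598 -0.001  0.186] ext [0.031 0.029 0.009]
beaker 0.97 [270 114 304 145] ztop 0.086 topmid [ 0.735 -0.013  0.085] ext [0.07  0.068 0.01 ]
tape_roll 0.61 [242 269 272 302] ztop 0.028 topmid [0.372 0.053 0.026] ext [0.074 0.074 0.008]
tape_roll 0.39 [201 217 212 225] ztop 0.151 topmid [0.52  0.163 0.149] ext [0.021 0.023 0.007]
tip_box 0.67 [320 101 376 143] ztop 0.064 topmid [ 0.75  -0.158  0.063] ext [0.084 0.125 0.01 ]
jar 0.77 [205 110 229 143] ztop 0.074 topmid [0.746 0.153 0.073] ext [0.051 0.051 0.01 ]
```

Run:
```python
import cv2,numpy as np
s=cv2.imread("pics/scene.png");t=cv2.imread("pics/top.png")
a=cv2.resize(s[120:345,80:460],(800,474));cv2.imwrite("pics/sc.png",a)
b=cv2.resize(t[90:315,130:440],None,fx=2.55,fy=2.55,interpolation=cv2.INTER_CUBIC);cv2.imwrite("pics/tc.png",b)
```

```text
(no output)
```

View pics/sc.png

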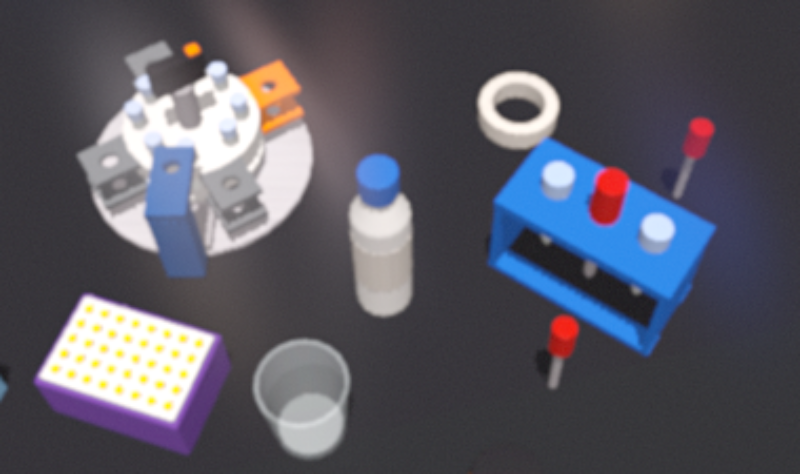

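View pics/tc.png

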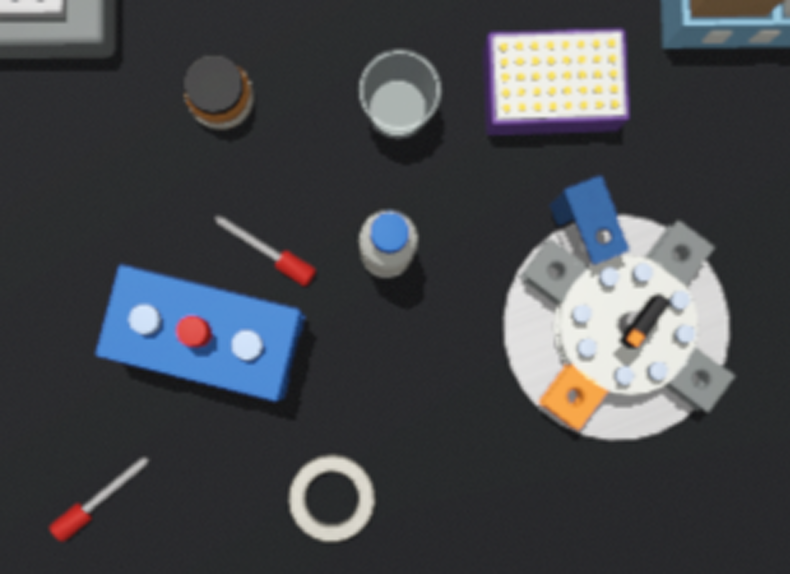

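The rod in the rack, scene-crop (608,195) and top-crop (193,331), has its handle top at 150 mm. That fits the full-size 46 mm handle hanging between two tubes. The two red look-alikes lie on the bench at top-crop (295,268) and (70,522), and both are smaller. The orange bay is at top-crop (575,395) and the arm hole at (603,237), so I need to turn about -140°. Next I'll measure these more precisely.

```bash
cat >> h.py <<'E'
def rect(W,m,lo,hi,reg):
    z=W[...,2];k=m&(z>lo)&(z<hi)&(abs(W[...,0]-reg[0])<reg[2])&(abs(W[...,1]-reg[1])<reg[2])
    p=W[k]
    if len(p)<8: return None
    r=cv2.minAreaRect((p[:,:2]*1000).astype(np.float32))
    return len(p),np.round(r[0],1),np.round(r[1],1),round(r[2],1),"zmed",round(float(np.median(p[:,2])),4)
def cols(im):
    h=cv2.cvtColor(np.ascontiguousarray(im),cv2.COLOR_RGB2HSV).astype(int);H,S,V=h[...,0],h[...,1],h[...,2]
    return dict(orange=(H>5)&(H<22)&(S>140)&(V>110),blue=(H>95)&(H<125)&(S>120)&(V>40),red=((H<5)|(H>172))&(S>140)&(V>80),dark=(V<50),grey=(S<40)&(V>120))
E
python3 - <<'E'
from h import *
for n in("scene","top"):
    c=read_camera(n);W=pts(c);C=cols(c["image"]);reg=(.527,-.216,.15)
    print(n,"arm",rect(W,C["blue"],.100,.115,reg))
    print("orange",rect(W,C["orange"],.058,.074,reg))
    print("odot",rect(W,C["orange"],.11,.16,reg))
    print("knob",rect(W,C["dark"],.14,.16,(.527,-.216,.05)))
    print("base",rect(W,C["grey"],.003,.011,reg))
    print("disc",rect(W,C["grey"],.055,.075,(.527,-.216,.062)))
    print("rodtop",rect(W,C["red"],.142,.158,(.522,.162,.05)))
E
```

```text
scene arm (48, array([ 640.6, -184.7]), array([22.5, 11.9]), 31.5, 'zmed', 0.1081)
orange (318, array([ 461.2, -167.7]), array([43.8, 41.7]), 52.1, 'zmed', 0.0659)
odot (39, array([ 511.8, -206. ]), array([13.3, 12.7]), 57.9, 'zmed', 0.1505)
knob None
base (1669, array([ 517.4, -214.2]), array([221.6, 222.3]), 34.6, 'zmed', 0.0061)
disc (1813, array([ 527.5, -215.7]), array([124., 123.]), 89.7, 'zmed', 0.0661)
rodtop (163, array([523.4, 161.6]), array([27.7, 20.7]), 2.3, 'zmed', 0.1479)
top arm (434, array([ 614.5, -181.7]), array([68.8, 35. ]), 20.4, 'zmed', 0.1081)
orange (306, array([ 460.5, -165.4]), array([40.4, 42.1]), 52.6, 'zmed', 0.0655)
odot (33, array([ 511.4, -204.6]), array([10.6, 12.6]), 43.0, 'zmed', 0.1506)
knob (22, array([ 524.6, -208.2]), array([ 5.8, 43.1]), 58.5, 'zmed', 0.1475)
base (1659, array([ 525.7, -213.1]), array([204.9, 204.3]), 53.5, 'zmed', 0.0061)
disc (1992, array([ 526.9, -216. ]), array([124.2, 122.9]), 89.5, 'zmed', 0.0658)
rodtop (100, array([520.7, 162.3]), array([22.9, 21.5]), 31.7, 'zmed', 0.1479)
```

The axis is at about (526,-215) mm and the arm yaw about 20.5°, which puts guide_hole near (601,-187). The orange bay is at about 143°, so the turn is about -2.14 rad. The rod is at about (522,162). I'll set out for a point above the knob.

Emit:
drive_tool([
  [[-27,-31,-1,0,0,0,1],[-27,-31,-1,0,0,0,1],[-27,-31,-1,0,0,0,1],[-27,-31,-1,0,0,0,1],[-27,-31,-1,0,0,0,1]],
])

```text
time_s: 1.72
eef_pos: [0.2382, 0.3744, 0.2339]
eef_rot: [[-0.97, 0.244, -0.001], [0.244, 0.97, 0.005], [0.002, 0.005, -1.0]]
wrist_force: [0.9, 0.4, -0.4]
opening: 0.0855
```

Emit:
drive_tool([
  [[-27,-31,-1,0,0,0,1],[-27,-31,-1,0,0,0,1],[-27,-31,-1,0,0,0,1],[-27,-31,-1,0,0,0,1],[-27,-31,-1,0,0,0,1]],
])

```text
time_s: 2.13
eef_pos: [0.3308, 0.1876, 0.2392]
eef_rot: [[-0.971, 0.239, 0.004], [0.239, 0.971, 0.007], [-0.002, 0.008, -1.0]]
wrist_force: [0.9, 0.2, -0.4]
opening: 0.0854
```

Emit:
drive_tool([
  [[-27,-31,-1,0,0,0,1],[-27,-31,-1,0,0,0,1],[-27,-31,-1,0,0,0,1],[-27,-31,-1,0,0,0,1],[-27,-31,-1,0,0,0,1]],
])

```text
time_s: 2.55
eef_pos: [0.4238, 0.0009, 0.2456]
eef_rot: [[-0.971, 0.24, 0.011], [0.24, 0.971, 0.008], [-0.009, 0.011, -1.0]]
wrist_force: [1.6, -0.1, 0.1]
opening: 0.0855
```

Emit:
drive_tool([
  [[-27,-31,0,0,0,0,1],[-27,-31,0,0,0,0,1],[-27,-31,0,0,0,0,1],[-27,-31,0,0,0,0,1],[-27,-31,0,0,0,0,1]],
])

```text
time_s: 2.97
eef_pos: [0.5163, -0.1858, 0.2468]
eef_rot: [[-0.97, 0.244, 0.016], [0.244, 0.97, 0.008], [-0.013, 0.012, -1.0]]
wrist_force: [0.9, 0.4, 0.3]
opening: 0.0856
```

Emit:
drive_tool([
  [[-10,-20,0,0,0,0,1],[0,0,0,0,0,0.12,1],[0,0,0,0,0,0.12,1],[0,0,0,0,0,0.12,1],[0,0,0,0,0,0.05,1]],
])

```text
time_s: 3.38
eef_pos: [0.5258, -0.2214, 0.2444]
eef_rot: [[-0.776, 0.63, 0.017], [0.631, 0.776, 0.003], [-0.011, 0.014, -1.0]]
wrist_force: [-0.1, -0.2, -0.1]
opening: 0.0857
```

Run:
```python
from h import *
s=state();print(s["time_s"],s["eef_pos"].round(4),s["eef_rot"].round(3),s["joint_positions"].round(3))
c=read_camera("wrist");save("w1",cv2.resize(c["image"],(800,600)));W=pts(c);C=cols(c["image"])
reg=(.527,-.216,.15)
print("arm",rect(W,C["blue"],.100,.115,reg));print("orange",rect(W,C["orange"],.058,.074,reg));print("odot",rect(W,C["orange"],.11,.16,reg))
print("knob",rect(W,np.ones_like(C["dark"]),.144,.156,(.527,-.216,.05)));print("disc",rect(W,C["grey"],.055,.075,(.527,-.216,.064)))
print("campos",(-cv2.Rodrigues(np.array(c["rvec"]))[0].T@np.array(c["tvec"]).reshape(3)).round(3))
```

```text
3.3833 [ 0.5258 -0.2214  0.2444] [[-0.776  0.63   0.017]
 [ 0.631  0.776  0.003]
 [-0.011  0.014 -1.   ]] [-0.528  0.254  1.503  0.012  1.371 -1.419]
arm (2493, array([ 613.3, -184.9]), array([70.8, 34.5]), 20.3, 'zmed', 0.1072)
orange (1807, array([ 460.6, -168.2]), array([39.7, 42.4]), 52.3, 'zmed', 0.0651)
odot (167, array([ 510.1, -206.4]), array([9.1, 9.6]), 51.5, 'zmed', 0.1507)
knob (1101, array([ 524.1, -217.5]), array([13.9, 49.4]), 51.4, 'zmed', 0.1491)
disc (8937, array([ 527., -216.]), array([127.8, 127.9]), 90.0, 'zmed', 0.0653)
campos [ 0.462 -0.172  0.385]
```

View pics/w1.png

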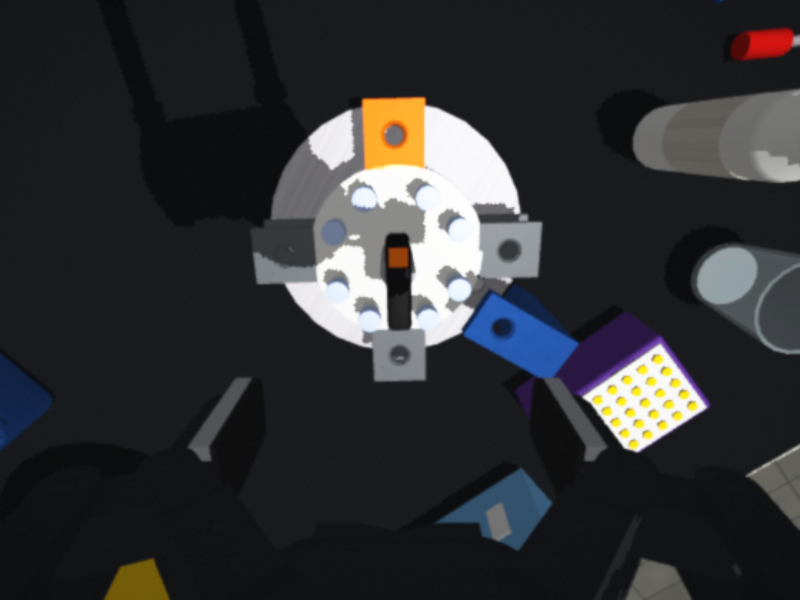

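The wrist view shows the knob at (398,280), the orange bay on the far side at (393,133) and the arm hole at (503,327). The jaws are aligned with the bar. I'll descend and grip the knob.

Emit:
drive_tool([
  [[3.5,3,20,0.013,0.011,-0.02,1],[0,0,35,0,0,0,1],[0,0,35,0,0,0,1],[0,0,25,0,0,0,1],[0,0,0,0,0,0,1]],
])

```text
time_s: 3.85
eef_pos: [0.5284, -0.2184, 0.1294]
eef_rot: [[-0.793, 0.609, 0.009], [0.609, 0.793, -0.005], [-0.011, 0.001, -1.0]]
wrist_force: [-1.2, 0.6, -0.3]
opening: 0.0854
```

Emit:
drive_tool([
  [[3,-1,10,0.005,0.01,0,1],[0,0,4,0,0,0,1],[0,0,0,0,0,0,-1],[0,0,0,0,0,0,-1],[0,0,0,0,0,0,-1]],
], grip_force=30)

```text
time_s: 4.27
eef_pos: [0.5275, -0.2183, 0.118]
eef_rot: [[-0.795, 0.606, 0.001], [0.606, 0.795, -0.006], [-0.005, -0.003, -1.0]]
wrist_force: [0.1, 0.5, 0.8]
opening: 0.0515
```

Emit:
drive_tool([
  [[0,0,0,0,0,0,-1],[0,0,0,0,0,0,-1],[0,0,0,0,0,0,-1]],
])

```text
time_s: 4.52
eef_pos: [0.5282, -0.2206, 0.121]
eef_rot: [[-0.796, 0.605, 0.004], [0.605, 0.796, -0.011], [-0.01, -0.006, -1.0]]
wrist_force: [-1.1, 1.8, -3.8]
opening: 0.0137
```

Emit:
drive_tool([
  [[4,0,0,0,0,0,-1],[0,0,0,0,0,0.1,-1],[0,0,0,0,0,0.12,-1]],
])

```text
time_s: 4.77
eef_pos: [0.5275, -0.2215, 0.121]
eef_rot: [[-0.64, 0.769, 0.011], [0.769, 0.64, -0.017], [-0.02, -0.003, -1.0]]
wrist_force: [-1.7, -2.0, 0.0]
opening: 0.0137
```

Emit:
drive_tool([
  [[3,1,0,0,0.01,0.12,-1],[1,0,0,0,0.01,0.12,-1],[0,0,0,0,0,0.12,-1],[0,0,0,0,0,0.12,-1],[0,0,0,0,0,0.12,-1]],
])

```text
time_s: 5.18
eef_pos: [0.5247, -0.2224, 0.1209]
eef_rot: [[-0.069, 0.998, -0.002], [0.998, 0.069, -0.009], [-0.009, -0.002, -1.0]]
wrist_force: [-1.2, 1.3, -1.4]
opening: 0.0137
```

Emit:
drive_tool([
  [[3,0,0,0,0.01,0.12,-1],[2,0,0,0,0,0.12,-1],[0,0,0,0,0,0.12,-1],[0,0,0,0,0,0.12,-1],[0,0,0,0,0,0.12,-1]],
])

```text
time_s: 5.6
eef_pos: [0.5219, -0.2216, 0.121]
eef_rot: [[0.527, 0.85, -0.006], [0.85, -0.527, -0.008], [-0.01, -0.001, -1.0]]
wrist_force: [-0.6, 0.1, -1.0]
opening: 0.0135
```

Emit:
drive_tool([
  [[0,0,0,0,0,0.12,-1],[0,0,0,0,0,0.12,-1],[0,0,0,0,0,0.12,-1],[0,0,0,0,0,0.12,-1],[0,0,0,0,0,0.1,-1]],
])

```text
time_s: 6.02
eef_pos: [0.5201, -0.2196, 0.121]
eef_rot: [[0.917, 0.399, -0.008], [0.399, -0.917, -0.004], [-0.009, 0.0, -1.0]]
wrist_force: [-0.4, 1.1, -1.8]
opening: 0.0134
```

Emit:
drive_tool([
  [[0,0,0,0,0,0.055,-1],[0,0,0,0,0,0,-1]],
])

```text
time_s: 6.18
eef_pos: [0.52, -0.2193, 0.121]
eef_rot: [[0.939, 0.343, -0.008], [0.343, -0.939, -0.004], [-0.009, 0.001, -1.0]]
wrist_force: [1.4, -1.3, -2.3]
opening: 0.0136
```

Run:
```python
from h import *
s=state();R=s["eef_rot"];print(s["eef_pos"].round(4),np.degrees(np.arctan2(R[1,0],R[0,0])))
reg=(.527,-.216,.15)
for n in("wrist","top"):
    c=read_camera(n);W=pts(c);C=cols(c["image"]);save("k_"+n,c["image"])
    print(n,"arm",rect(W,C["blue"],.100,.115,reg));print("orange",rect(W,C["orange"],.055,.074,reg),rect(W,C["orange"],.02,.036,reg))
    print("disc",rect(W,C["grey"],.055,.075,(.527,-.216,.064)))
a=cv2.imread("pics/k_wrist.png");b=cv2.imread("pics/k_top.png")[130:290,290:450]
cv2.imwrite("pics/k.png",np.hstack([cv2.resize(a,(500,375)),cv2.resize(b,(375,375)) ])[:, :800])
```

```text
[ 0.52   -0.2193  0.121 ] 20.03495786133512
wrist arm (9344, array([ 606.3, -186.9]), array([54.2, 34.1]), 20.2, 'zmed', 0.1071)
orange (106, array([ 602.9, -187.3]), array([ 8.4, 14.4]), 36.3, 'zmed', 0.0635) (79, array([ 601.5, -188.2]), array([11.9, 15.9]), 40.2, 'zmed', 0.0291)
disc (17203, array([ 524.3, -216.5]), array([122.2, 123.9]), 73.2, 'zmed', 0.0651)
top arm (429, array([ 614.2, -181.4]), array([68.6, 34.8]), 20.2, 'zmed', 0.1075)
orange (86, array([ 593.7, -176.7]), array([35.1, 35.9]), 75.7, 'zmed', 0.0655) (32, array([ 592.9, -177.4]), array([36.3, 35. ]), 77.5, 'zmed', 0.0314)
disc (921, array([ 520.9, -198.2]), array([123. , 105.2]), 12.4, 'zmed', 0.0658)
```

View pics/k.png

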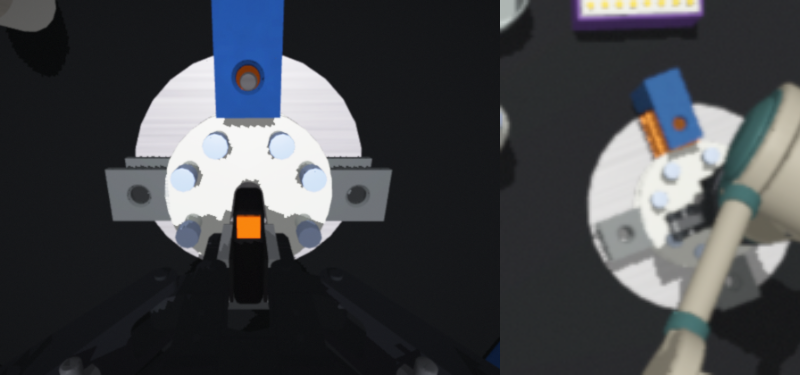

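```bash
cat >> h.py <<'E'
def ray(c,uv,z):
    K=c["intrinsics"];R,_=cv2.Rodrigues(np.array(c["rvec"],float));t=np.array(c["tvec"],float).reshape(3)
    o=-R.T@t;uv=np.atleast_2d(uv).astype(float)
    d=np.c_[(uv[:,0]-K[0,2])/K[0,0],(uv[:,1]-K[1,2])/K[1,1],np.ones(len(uv))]@R
    return o+d*((z-o[2])/d[:,2])[:,None]
def armhole(c,C,guess,z=.108,rad=.016):
    """hole in the blue plate: fit the rim (outer edge of non-blue blob) in world xy at height z"""
    b=C["blue"]; m=np.zeros(b.shape,np.uint8); g=proj(c,[guess])[0]
    n,l,st,ce=cv2.connectedComponentsWithStats((~b).astype(np.uint8))
    cand=[i for i in range(1,n) if st[i,4]<6000 and np.hypot(*(ce[i]-g))<60 and st[i,4]>30]
    out=[]
    for i in cand:
        k,_=cv2.findContours((l==i).astype(np.uint8),cv2.RETR_EXTERNAL,cv2.CHAIN_APPROX_NONE)
        q=ray(c,k[0][:,0,:],z)[:,:2]*1000
        out.append((st[i,4],np.round(cv2.minEnclosingCircle(q.astype(np.float32)),1) if 0 else [np.round(x,1) for x in cv2.fitEllipse(q.astype(np.float32))]))
    return out
E
python3 - <<'E'
from h import *
c=read_camera("wrist");W=pts(c);C=cols(c["image"])
print(armhole(c,C,(.601,-.187,.108)))
z=W[...,2]; ax=np.array([.5255,-.2165]);rel=W[...,:2]-ax
th=np.radians(20.2);e=np.array([np.cos(th),np.sin(th)]);f=np.array([-e[1],e[0]])
x=rel@e;y=rel@f
for s in(1,-1):
    k=(z>.060)&(z<.07)&(s*y>.070)&(s*y<.11)&(abs(x)<.03)
    p=W[k][:,:2]*1000;r=cv2.minAreaRect(p.astype(np.float32));print(s,np.round(r[0],1),np.round(r[1],1),round(r[2],1), (np.round(x[k].min()*1000,1),np.round(x[k].max()*1000,1)))
k=(z>.099)&(z<.115)&C["blue"];r=cv2.minAreaRect((W[k][:,:2]*1000).astype(np.float32));print(r, y[k].min(),y[k].max())
E
```

```text
[(np.int32(658), [array([ 599.2, -189.7]), array([12.1, 12.3]), np.float64(18.6)])]
1 [ 494.5 -136.1] [40.7 32.4] 20.4 (np.float64(-21.7), np.float64(19.0))
-1 [ 554.  -298.1] [40.8 32.9] 20.2 (np.float64(-21.9), np.float64(18.9))
((606.2120971679688, -186.85472106933594), (54.28297805786133, 34.19818878173828), 20.179977416992188) -0.01715352030789114 0.017046975236656558
```

The rotor matches the arm's yaw to better than 0.01 rad: the grey plates lie along 20.17° and the arm is at 20.18°. guide_hole is at (599.3,-189.6) mm, and the knob contacts confirm the axis at about (524.3,-217.2). I'll release, rise and go to the rack.

Emit:
drive_tool([
  [[0,0,0,0,0,0,0.2],[0,0,0,0,0,0,0.2],[0,0,0,0,0,0,0.2],[0,0,-30,0,0,0,1],[0,0,-40,0,0,0,1]],
])

```text
time_s: 6.75
eef_pos: [0.5158, -0.2163, 0.1853]
eef_rot: [[0.937, 0.348, -0.023], [0.348, -0.938, 0.005], [-0.02, -0.013, -1.0]]
wrist_force: [1.0, -1.5, -0.5]
opening: 0.0733
```

Emit:
drive_tool([
  [[0,0,-40,0,0,0,1],[0,0,-25,0,0,0,1],[13,-38,0,0,0,0,1],[13,-38,0,0,0,0,1],[13,-38,0,0,0,0,1]],
])

```text
time_s: 7.17
eef_pos: [0.52, -0.1034, 0.2633]
eef_rot: [[0.941, 0.339, -0.005], [0.339, -0.941, -0.008], [-0.007, 0.006, -1.0]]
wrist_force: [1.5, -0.3, 0.0]
opening: 0.0856
```

Emit:
drive_tool([
  [[13,-38,0,0,0,0,1],[13,-38,0,0,0,0,1],[13,-38,0,0,0,0,1],[13,-38,0,0,0,0,1],[13,-38,0,0,0,0,1]],
])

```text
time_s: 7.58
eef_pos: [0.5161, 0.1049, 0.2651]
eef_rot: [[0.942, 0.336, 0.003], [0.336, -0.942, -0.008], [0.0, 0.009, -1.0]]
wrist_force: [1.0, 0.2, 0.9]
opening: 0.0855
```

Emit:
drive_tool([
  [[0,0,0,0,0,-0.12,1],[0,0,0,0,0,-0.12,1],[0,0,0,0,0,-0.12,1],[0,0,0,0,0,-0.12,1],[0,0,0,0,0,-0.12,1]],
])

```text
time_s: 8.0
eef_pos: [0.514, 0.1177, 0.2667]
eef_rot: [[0.565, 0.825, 0.006], [0.825, -0.565, -0.002], [0.002, 0.006, -1.0]]
wrist_force: [0.1, 0.3, -0.3]
opening: 0.0856
```

Emit:
drive_tool([
  [[0,0,0,0,0,-0.12,1],[0,0,0,0,0,-0.12,1],[0,0,0,0,0,-0.12,1],[0,0,0,0,0,0,1]],
])

```text
time_s: 8.33
eef_pos: [0.5137, 0.1186, 0.2677]
eef_rot: [[0.221, 0.975, 0.007], [0.975, -0.221, -0.002], [0.0, 0.007, -1.0]]
wrist_force: [-0.3, 0.5, 0.0]
opening: 0.0855
```

Run:
```python
from h import *
s=state();R=s["eef_rot"];print(s["eef_pos"].round(4),R.round(3))
c=read_camera("wrist");save("r1",c["image"]);W=pts(c);C=cols(c["image"])
k=C["red"]&(abs(W[...,0]-.522)<.05)&(abs(W[...,1]-.16)<.05);z=W[...,2]
print("zmax",np.nanmax(z[k]).round(4))
print("rod",rect(W,C["red"],.143,.156,(.522,.16,.05)))
p=W[k&(z>.144)][:,:2]*1000;print("circle",cv2.minEnclosingCircle(p.astype(np.float32)),p.mean(0))
k2=k&(z>.144);m=k2.astype(np.uint8);q,_=cv2.findContours(m,0,1);q=max(q,key=len);print(cv2.boundingRect(q),[np.round(a,1) for a in cv2.fitEllipse((ray(c,q[:,0],.148)[:,:2]*1000).astype(np.float32))])
print("rack",rect(W,C["blue"],.099,.106,(.522,.16,.12)))
for m in masks_of("tube_a",c):
    P=W[m["region"]];P=P[P[:,2]>.115];print("tube",m["conf"],np.median(P,0).round(4) if len(P) else None)
```

```text
[0.5137 0.1186 0.2677] [[ 0.221  0.975  0.007]
 [ 0.975 -0.221 -0.002]
 [ 0.     0.007 -1.   ]]
zmax 0.1496
rod (699, array([520.9, 162.5]), array([24. , 23.5]), 78.4, 'zmed', 0.1471)
circle ((520.9513549804688, 162.56161499023438), 12.23438549041748) [520.95945894 162.46617772]
(259, 131, 30, 31) [array([521.1, 162.6]), array([23.4, 23.7]), np.float64(163.1)]
rack (4545, array([520.8, 161.5]), array([160.8,  80.2]), 75.2, 'zmed', 0.1011)
tube 0.68 [0.5096 0.119  0.1211]
tube 0.64 [0.5322 0.2054 0.1212]
```

View pics/r1.png

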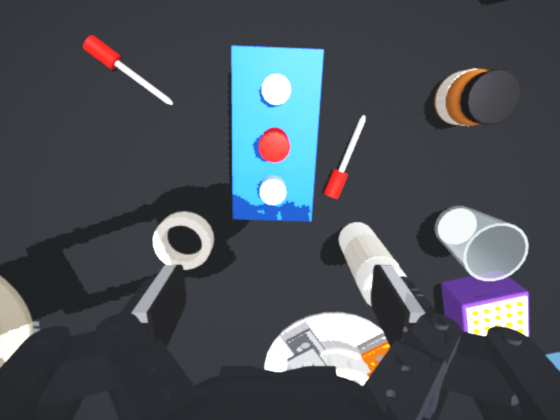

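The wrist view shows the rod handle at (274,145) in the middle of the rack, with tube caps at (275,88) and (272,190). The two smaller rods lie on the bench at (340,170) and (120,65). I'll use the rack rod at (521,162.5).

Emit:
drive_tool([
  [[30,-2,20,0.007,0,0.02,1],[14,-1,30,0,0,0,1],[0,0,30,0,0,0,1],[0,0,20,0,0,0,1],[0,0,0,0,0,0,1]],
])

```text
time_s: 8.85
eef_pos: [0.525, 0.1635, 0.1679]
eef_rot: [[0.262, 0.965, 0.01], [0.965, -0.262, 0.001], [0.004, 0.01, -1.0]]
wrist_force: [-0.2, 0.2, -0.5]
opening: 0.0853
```

Emit:
drive_tool([
  [[-2,-3.6,20,0.01,-0.003,0.02,1],[0,0,20,0,0,0,1],[0,0,12,0,0,0,1],[0,0,0,0,0,0,1]],
])

```text
time_s: 9.18
eef_pos: [0.5231, 0.1627, 0.1173]
eef_rot: [[0.29, 0.957, 0.003], [0.957, -0.29, 0.002], [0.003, 0.003, -1.0]]
wrist_force: [0.3, -0.2, -0.8]
opening: 0.0855
```

Emit:
drive_tool([
  [[-0.5,-2,4,0.003,0,0,1],[0,0,0,0,0,0,-1],[0,0,0,0,0,0,-1],[0,0,0,0,0,0,-1],[0,0,0,0,0,0,-1]],
], grip_force=60)

```text
time_s: 9.6
eef_pos: [0.5244, 0.163, 0.1184]
eef_rot: [[0.293, 0.956, 0.008], [0.956, -0.293, 0.004], [0.006, 0.007, -1.0]]
wrist_force: [0.5, -0.2, -0.3]
opening: 0.0388
```

Emit:
drive_tool([
  [[0,0,0,0,0,0,-1],[0,0,0,0,0,0,-1],[0,0,-8,0,0,0,-1]],
])

```text
time_s: 9.85
eef_pos: [0.5235, 0.1629, 0.1269]
eef_rot: [[0.294, 0.956, 0.007], [0.956, -0.294, 0.004], [0.006, 0.006, -1.0]]
wrist_force: [0.6, -0.3, -1.6]
opening: 0.0242
```

Emit:
drive_tool([
  [[0,0,-25,0.004,0,0,-1],[0,0,-35,0,0,0,-1],[0,0,-40,0,0,0,-1],[0,0,-40,0,0,0,-1],[0,0,-40,0,0,0,-1]],
])

```text
time_s: 10.27
eef_pos: [0.5194, 0.1614, 0.3064]
eef_rot: [[0.294, 0.956, -0.012], [0.956, -0.294, 0.003], [-0.001, -0.013, -1.0]]
wrist_force: [1.4, 0.2, -0.5]
opening: 0.0244
```

Emit:
drive_tool([
  [[-20,0,-25,0,0,0,-1],[-35,15,-5,0,0,0,-1],[-35,20,0,0,0,0,-1],[-35,20,0,0,0,0,-1],[-35,20,0,0,0,0,-1]],
])

```text
time_s: 10.68
eef_pos: [0.5482, -0.0101, 0.354]
eef_rot: [[0.279, 0.96, 0.016], [0.96, -0.279, 0.01], [0.014, 0.013, -1.0]]
wrist_force: [0.0, 0.2, -1.2]
opening: 0.0244
```

Emit:
drive_tool([
  [[-35,20,0,0,0,0,-1],[-35,20,0,0,0,0,-1],[-35,20,0,0,0,0,-1],[0,0,0,0,0,0.12,-1],[0,0,0,0,0,0.12,-1]],
])

```text
time_s: 11.1
eef_pos: [0.5771, -0.1427, 0.3556]
eef_rot: [[0.511, 0.86, 0.02], [0.86, -0.511, 0.004], [0.013, 0.015, -1.0]]
wrist_force: [-0.1, 0.9, -1.1]
opening: 0.0242
```

Emit:
drive_tool([
  [[0,0,0,0,0,0.12,-1],[0,0,0,0,0,0.12,-1],[0,0,0,0,0,0.12,-1],[0,0,0,0,0,0.12,-1],[0,0,0,0,0,0.12,-1]],
])

```text
time_s: 11.52
eef_pos: [0.576, -0.1463, 0.3561]
eef_rot: [[0.916, 0.401, 0.017], [0.401, -0.916, 0.003], [0.017, 0.004, -1.0]]
wrist_force: [0.4, 0.1, -1.2]
opening: 0.0242
```

Emit:
drive_tool([
  [[2,25,20,0.004,-0.017,0.06,-1],[2,24,25,0,0,0,-1],[0,0,20,0,0,0,-1],[0,0,10,0,0,0,-1],[0,0,0,0,0,0,-1]],
])

```text
time_s: 11.93
eef_pos: [0.5995, -0.192, 0.2828]
eef_rot: [[0.941, 0.338, 0.005], [0.338, -0.941, -0.002], [0.004, 0.003, -1.0]]
wrist_force: [-1.1, 0.5, -1.6]
opening: 0.0248
```

```bash
cat > look.py <<'E'
from h import *
import sys
s=state();R=s["eef_rot"];p=s["eef_pos"]*1000;print(s["time_s"],p.round(1),R.round(4).tolist())
c=read_camera("wrist");save(sys.argv[1],c["image"]);W=pts(c);C=cols(c["image"])
print("armhole",armhole(c,C,(.599,-.19,.108)))
pred=s["eef_pos"]+R@np.array([0,0,.116]);print("predicted tip",(pred*1000).round(1),"px",proj(c,[pred])[0].round(1),"hole px",proj(c,[(.5993,-.1896,.108)])[0].round(1))
# shaft: bright pixels with depth-consistent height above the arm, near the rod axis
z=W[...,2];d=np.hypot(W[...,0]-pred[0],W[...,1]-pred[1])
for lo in np.arange(.11,.26,.01):
    k=(z>lo)&(z<lo+.01)&(d<.012)
    if k.sum()>5: print(round(lo,3),k.sum(),(W[k].mean(0)*1000).round(1),(np.ptp(W[k],0)*1000).round(1))
E
python3 look.py t1
```

```text
11.9333 [ 599.5 -192.   282.8] [[0.941, 0.3383, 0.005], [0.3384, -0.941, -0.0019], [0.004, 0.0035, -1.0]]
armhole [(np.int32(133), [array([ 601.3, -189.2]), array([11.6, 13.4]), np.float64(16.3)])]
predicted tip [ 600.1 -192.2  166.8] px [278.2 200.4] hole px [275.2 183.6]
0.17 31 [ 599.5 -190.2  176. ] [6.  9.4 7. ]
0.18 49 [ 599.9 -190.4  185. ] [5.9 9.1 9.7]
0.19 49 [ 600.  -190.4  194.8] [5.6 8.7 8.9]
0.2 57 [ 600.  -190.4  204.6] [4.9 9.6 9.5]
0.21 67 [ 600.  -190.4  214.7] [6.9 9.3 9.8]
0.22 78 [ 600.  -190.4  225.1] [6.6 8.6 9.7]
0.23 93 [ 600.1 -190.6  235.2] [6.4 9.3 9.9]
0.24 51 [ 600.7 -190.6  243.3] [4.1 7.8 7. ]
0.26 111 [ 607.4 -189.7  268.1] [ 9.1 23.5  5.5]
```

View pics/t1.png

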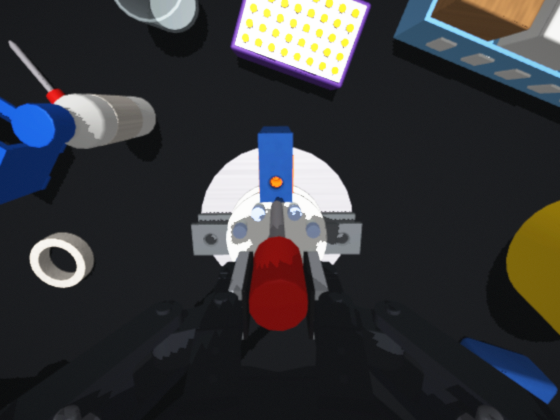

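The wrist view shows the rod shaft at about (277,205), nearly over the arm hole at (276,183), with the orange plate visible through it. I'll fit the shaft axis as a circle of r = 5 mm, after correcting and descending.

Emit:
drive_tool([
  [[3,-1,15,0.003,-0.005,0,-1],[0,0,15,0,0,0,-1],[0,0,12,0,0,0,-1],[0,0,0,0,0,0,-1]],
])

```text
time_s: 12.32
eef_pos: [0.6043, -0.1893, 0.2433]
eef_rot: [[0.941, 0.339, 0.006], [0.339, -0.941, -0.003], [0.005, 0.005, -1.0]]
wrist_force: [-0.8, -0.5, -1.5]
opening: 0.0245
```

```bash
cat >> look.py <<'E'
from scipy.optimize import least_squares
k=(z>max(.112,pred[2]+.012))&(z<pred[2]+.085)&(d<.014)
Q=W[k]*1000
f=lambda a:np.hypot(Q[:,0]-a[0]-a[2]*(Q[:,2]-170),Q[:,1]-a[1]-a[3]*(Q[:,2]-170))-5
r=least_squares(f,[pred[0]*1000-2,pred[1]*1000-1,0,0],loss="soft_l1");a=r.x
print("shaft axis at tip z",(a[:2]+a[2:]*(pred[2]*1000-170)).round(2),"at108",(a[:2]+a[2:]*(108-170)).round(2),"slope",a[2:].round(4),"n",len(Q),"rms",np.std(f(a)).round(2),"zmin",z[(d<.014)&(z>.111)].min())
h=np.array([599.3,-189.6]);e=h-(a[:2]+a[2:]*(pred[2]*1000-170));print("need world",e.round(2),"tool",(R[:2,:2].T@e).round(2))
E
python3 look.py t2
```

```text
12.3167 [ 604.3 -189.3  243.3] [[0.9407, 0.3392, 0.0063], [0.3392, -0.9407, -0.003], [0.0049, 0.005, -1.0]]
armhole []
predicted tip [ 605.1 -189.6  127.3] px [278.2 200.4] hole px [275.8 200. ]
0.13 28 [ 604.7 -188.   136.6] [6.3 9.3 6.7]
0.14 51 [ 604.7 -187.6  145.1] [6.4 9.1 9.9]
0.15 49 [ 604.9 -187.6  155.4] [5.5 8.6 9. ]
0.16 60 [ 605.  -187.9  165.4] [4.9 9.6 9.8]
0.17 60 [ 605.1 -188.   175.1] [4.4 9.2 9.5]
0.18 82 [ 604.9 -187.7  185.1] [6.7 8.7 9.9]
0.19 83 [ 605.  -188.   195.1] [6.4 9.4 9.4]
0.2 64 [ 605.5 -187.9  203.2] [5.7 7.7 7.6]
0.22 95 [ 612.3 -186.9  228.3] [ 8.2 23.5  5.8]
0.23 330 [ 612.4 -187.   235.2] [ 8.7 23.2  9.9]
0.24 393 [ 612.3 -187.   245.3] [ 9.  22.9 10. ]
0.25 495 [ 612.4 -187.4  255.3] [ 8.5 22.5  9.9]
0.26 744 [ 611.2 -187.8  266.2] [21.6 23.5 10. ]
shaft axis at tip z [ 601.05 -189.04] at108 [ 600.95 -188.94] slope [ 0.005  -0.0052] n 452 rms 0.19 zmin 0.13311490017027758
need world [-1.75 -0.56] tool [-1.83 -0.06]
```

Emit:
drive_tool([
  [[-2,0,5,0,0,0,-1],[0,0,3,0,0,0,-1],[0,0,0,0,0,0,-1]],
])

```text
time_s: 12.62
eef_pos: [0.6043, -0.19, 0.2387]
eef_rot: [[0.94, 0.34, 0.012], [0.34, -0.94, -0.006], [0.01, 0.009, -1.0]]
wrist_force: [0.4, -0.8, -1.6]
opening: 0.0242
```

```bash
python3 look.py t3 | egrep -v "^0"; python3 -c "
import cv2;a=cv2.imread('pics/t3.png');cv2.imwrite('pics/t3c.png',cv2.resize(a[140:320,180:380],(800,720)[::1])[:600])"
```

```text
12.6167 [ 604.3 -190.   238.7] [[0.9403, 0.34, 0.0124], [0.3401, -0.9404, -0.0056], [0.0098, 0.0095, -0.9999]]
armhole []
predicted tip [ 605.8 -190.7  122.7] px [278.2 200.4] hole px [274.4 201.9]
shaft axis at tip z [ 601.73 -190.05] at108 [ 601.74 -190.02] slope [-0.0012 -0.0021] n 450 rms 0.19 zmin 0.12795555800614022
need world [-2.43  0.45] tool [-2.13 -1.24]
```

View pics/t3c.png

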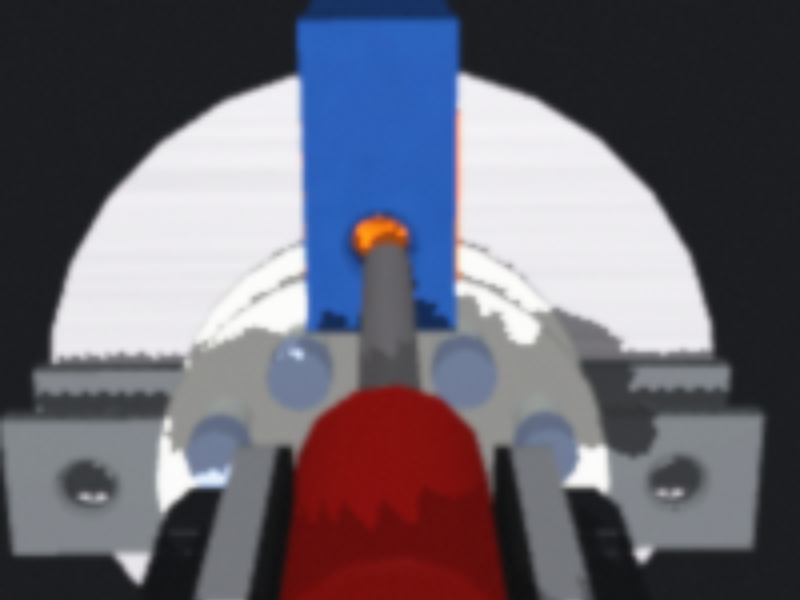

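Emit:
drive_tool([
  [[-4,-1.3,0,0.002,-0.002,0,-1],[0,0,0,0.001,-0.001,0,-1]],
])

```text
time_s: 12.83
eef_pos: [0.6002, -0.1903, 0.2399]
eef_rot: [[0.94, 0.34, 0.01], [0.34, -0.94, -0.004], [0.008, 0.008, -1.0]]
wrist_force: [-0.1, 0.4, -1.3]
opening: 0.0242
```

```bash
python3 look.py t4 | egrep -v "^0"
```

```text
12.8333 [ 600.2 -190.3  239.9] [[0.9403, 0.3402, 0.0099], [0.3403, -0.9403, -0.0045], [0.0078, 0.0076, -0.9999]]
armhole []
predicted tip [ 601.3 -190.8  124. ] px [278.2 200.4] hole px [276.  196.9]
shaft axis at tip z [ 597.34 -190.19] at108 [ 597.34 -190.13] slope [ 0.0002 -0.0036] n 451 rms 0.19 zmin 0.12957840923029385
need world [1.96 0.59] tool [2.04 0.11]
```

Emit:
drive_tool([
  [[2,0,8,0,0,0,-1],[0,0,3,0.001,-0.001,0,-1]],
])

```text
time_s: 13.05
eef_pos: [0.6035, -0.1901, 0.2299]
eef_rot: [[0.94, 0.34, 0.013], [0.34, -0.94, -0.005], [0.01, 0.009, -1.0]]
wrist_force: [-0.2, -0.7, -1.9]
opening: 0.0243
```

```bash
python3 look.py t5 | egrep -v "^0"
```

```text
13.05 [ 603.5 -190.1  229.9] [[0.9404, 0.3397, 0.0126], [0.3398, -0.9405, -0.0051], [0.0101, 0.0091, -0.9999]]
armhole []
predicted tip [ 604.9 -190.7  113.9] px [278.2 200.4] hole px [274.7 204. ]
shaft axis at tip z [ 600.92 -190.13] at108 [ 600.94 -190.12] slope [-0.0019 -0.0019] n 450 rms 0.19 zmin 0.1188225403980069
need world [-1.62  0.53] tool [-1.35 -1.05]
```

Emit:
drive_tool([
  [[-2.3,-1.1,5,0.001,-0.001,0,-1],[-0.7,0,5,0.001,-0.001,0,-1],[-0.7,0,5,0.001,-0.001,0,-1]],
])

```text
time_s: 13.35
eef_pos: [0.6, -0.1906, 0.2138]
eef_rot: [[0.94, 0.34, 0.009], [0.34, -0.94, -0.004], [0.007, 0.007, -1.0]]
wrist_force: [1.1, -0.3, -0.5]
opening: 0.0242
```

```bash
python3 look.py t6 | egrep -v "^0"
```

```text
13.35 [ 600.  -190.6  213.8] [[0.9404, 0.34, 0.0092], [0.3401, -0.9404, -0.0036], [0.0075, 0.0065, -1.0]]
armhole []
predicted tip [ 601.1 -191.    97.8] px [278.2 200.4] hole px [275.9 205.4]
shaft axis at tip z [ 597.55 -190.16] at108 [ 597.53 -190.22] slope [-0.0022 -0.006 ] n 450 rms 0.21 zmin 0.11131347005248521
need world [1.75 0.56] tool [1.83 0.06]
```

Emit:
drive_tool([
  [[1.2,0,5,0.001,0.001,0,-1],[0,0,6,0,0,0,-1],[0,0,6,0,0,0,-1]],
])

```text
time_s: 13.65
eef_pos: [0.6012, -0.1903, 0.1946]
eef_rot: [[0.94, 0.34, 0.009], [0.34, -0.94, -0.002], [0.008, 0.005, -1.0]]
wrist_force: [-0.0, -0.0, -1.6]
opening: 0.0243
```

```bash
python3 look.py t7 | egrep -v "^0"
```

```text
13.65 [ 601.2 -190.3  194.6] [[0.9404, 0.3398, 0.0092], [0.3399, -0.9405, -0.0019], [0.008, 0.0049, -1.0]]
armhole []
predicted tip [ 602.3 -190.5   78.6] px [278.2 200.4] hole px [276.  214.7]
shaft axis at tip z [ 598.26 -189.79] at108 [ 598.32 -190.01] slope [ 0.0019 -0.0072] n 346 rms 0.19 zmin 0.11111410152497124
need world [1.04 0.19] tool [1.04 0.17]
```

Emit:
drive_tool([
  [[0.7,0,5,-0.004,-0.001,0,-1],[0,0,5,0,0,0,-1],[0,0,5,0,0,0,-1]],
])

```text
time_s: 13.95
eef_pos: [0.6013, -0.1898, 0.1767]
eef_rot: [[0.94, 0.34, 0.007], [0.34, -0.94, -0.005], [0.005, 0.008, -1.0]]
wrist_force: [0.6, -0.0, -1.9]
opening: 0.0244
```

Emit:
drive_tool([
  [[0,0,5,0,0,0,-1],[0,0,5,0,0,0,-1]],
])

```text
time_s: 14.12
eef_pos: [0.6013, -0.1898, 0.1655]
eef_rot: [[0.94, 0.34, 0.007], [0.34, -0.94, -0.005], [0.005, 0.007, -1.0]]
wrist_force: [-0.1, 0.8, -1.2]
opening: 0.0245
```

```bash
python3 look.py t8 | egrep -v "^0"
```

```text
14.1167 [ 601.3 -189.8  165.5] [[0.9404, 0.3399, 0.0067], [0.3399, -0.9404, -0.0053], [0.0045, 0.0073, -1.0]]
armhole []
predicted tip [ 602.  -190.4   49.5] px [278.2 200.4] hole px [276.4 228.9]
shaft axis at tip z [ 597.14 -190.14] at108 [ 598.12 -189.94] slope [0.0168 0.0033] n 147 rms 0.21 zmin 0.11103522462002356
need world [2.16 0.54] tool [2.22 0.23]
```

Emit:
drive_tool([
  [[0.7,0,4,0,0,0,-1],[0,0,5,0,0,0,-1],[0,0,5,0,0,0,-1]],
])

```text
time_s: 14.42
eef_pos: [0.6019, -0.1896, 0.1498]
eef_rot: [[0.94, 0.34, 0.006], [0.34, -0.94, -0.005], [0.004, 0.007, -1.0]]
wrist_force: [-0.2, -0.2, -1.7]
opening: 0.0241
```

Emit:
drive_tool([
  [[0,0,5,0,0,0,-1],[0,0,5,0,0,0,-1]],
])

```text
time_s: 14.58
eef_pos: [0.6021, -0.1897, 0.1388]
eef_rot: [[0.94, 0.34, 0.006], [0.34, -0.94, -0.005], [0.004, 0.007, -1.0]]
wrist_force: [-0.7, 0.3, -0.7]
opening: 0.0246
```

Emit:
drive_tool([
  [[0,0,3,0,0,0,-1],[0,0,2,0,0,0,-1],[0,0,2,0,0,0,-1]],
])

```text
time_s: 14.83
eef_pos: [0.6016, -0.1895, 0.1299]
eef_rot: [[0.94, 0.34, 0.005], [0.34, -0.94, -0.005], [0.003, 0.006, -1.0]]
wrist_force: [-1.0, -0.7, -1.6]
opening: 0.0244
```

Emit:
drive_tool([
  [[0,0,3,0,0,0,-1],[0,0,2,0,0,0,-1]],
])

```text
time_s: 15.0
eef_pos: [0.6017, -0.1895, 0.1253]
eef_rot: [[0.94, 0.34, 0.005], [0.34, -0.94, -0.005], [0.003, 0.006, -1.0]]
wrist_force: [-4.3, 2.1, 13.4]
opening: 0.0241
```

Run:
```python
from h import *
s=state();print(s["time_s"],s["wrist_force"].round(1),s["eef_pos"])
for n in("wrist","scene"):
    c=read_camera(n);W=pts(c);C=cols(c["image"]);z=W[...,2]
    k=C["red"]&(np.hypot(W[...,0]-.599,W[...,1]+.19)<.03)
    print(n,k.sum(),"red z",np.percentile(z[k],[1,99]).round(4), rect(W,C["red"],.148,.162,(.599,-.19,.03)))
    save("f_"+n,c["image"])
    if n=="wrist":
        k=np.argwhere(C["red"]);print(k.min(0),k.max(0))
```

```text
15.0 [-4.3  2.1 13.4] [ 0.60172263 -0.18954992  0.12528345]
wrist 4430 red z [0.111  0.1541] (2708, array([ 599.9, -189.8]), array([25.4, 24.8]), 61.4, 'zmed', 0.1529)
[237 249] [330 307]
scene 148 red z [0.1142 0.1571] (72, array([ 603.9, -190.6]), array([19.5, 15.5]), 31.9, 'zmed', 0.1539)
```

The handle's top is at 154 mm and its lowest visible red at 111 mm, so it is seated on the arm. Its centre is within 1 mm of the hole. I'll release and rise.

Emit:
drive_tool([
  [[0,0,0,0,0,0,0.1],[0,0,0,0,0,0,0.1],[0,0,0,0,0,0,0.1],[0,0,0,0,0,0,0.1]],
])

```text
time_s: 15.43
eef_pos: [0.6027, -0.19, 0.1262]
eef_rot: [[0.94, 0.34, 0.008], [0.34, -0.94, -0.006], [0.006, 0.008, -1.0]]
wrist_force: [0.1, -0.3, -0.4]
opening: 0.0467
```

Emit:
drive_tool([
  [[0,0,-20,0,0,0,0.1],[0,0,-35,0,0,0,0.1],[0,0,-35,0,0,0,0.1],[0,0,-25,0,0,0,0.1],[0,0,0,0,0,0,0.1]],
])

```text
time_s: 15.85
eef_pos: [0.6005, -0.1888, 0.2424]
eef_rot: [[0.941, 0.34, 0.001], [0.34, -0.941, -0.003], [0.0, 0.003, -1.0]]
wrist_force: [0.6, -0.3, 0.2]
opening: 0.047
```

Run:
```python
from h import *
s=state();print(s["time_s"],s["wrist_force"].round(1),s["eef_pos"],s["opening"])
o=[]
for n in("wrist","scene","top"):
    c=read_camera(n);W=pts(c);C=cols(c["image"]);z=W[...,2]
    k=C["red"]&(np.hypot(W[...,0]-.599,W[...,1]+.19)<.03)
    print(n,k.sum(),"red z",np.percentile(z[k],[1,99]).round(4), rect(W,C["red"],.148,.162,(.599,-.19,.03)))
    if n=="wrist":
        ax=np.array([.5243,-.2172]);rel=W[...,:2]-ax;th=np.radians(20.2);e=np.array([np.cos(th),np.sin(th)]);f=np.array([-e[1],e[0]]);x=rel@e;y=rel@f
        P=[]
        for sg in(1,-1):
            q=(z>.060)&(z<.07)&(sg*y>.070)&(sg*y<.11)&(abs(x)<.03)
            P.append(cv2.minAreaRect((W[q][:,:2]*1000).astype(np.float32))[0])
        d=np.subtract(*P);print("rotor deg",np.degrees(np.arctan2(d[1],d[0]))-90)
    g=proj(c,[(.599,-.19,.13)])[0].astype(int);im=c["image"];u=np.clip(g[0],70,490);v=np.clip(g[1],70,350)
    o.append(cv2.resize(im[v-70:v+70,u-70:u+70],(266,266)))
save("final",np.hstack(o))
```

```text
15.85 [ 0.6 -0.3  0.2] [ 0.60049263 -0.18883707  0.24240727] 0.04696004968640874
wrist 1137 red z [0.1129 0.1544] (833, array([ 599.7, -189.5]), array([24.8, 24.3]), 61.7, 'zmed', 0.153)
rotor deg 20.223594246380003
scene 121 red z [0.1513 0.1566] (121, array([ 602.9, -188.6]), array([21.9, 20.3]), 26.7, 'zmed', 0.1539)
top 1 red z [0.1254 0.1254] None
```

View pics/final.png

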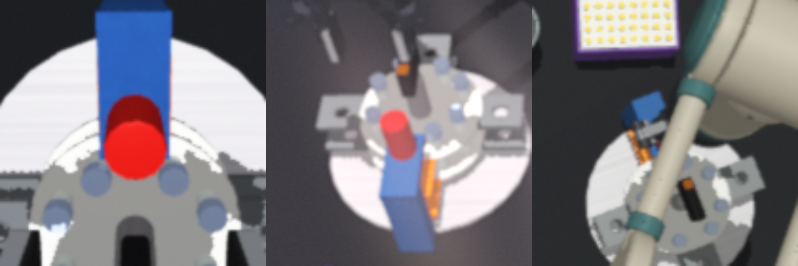

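The pictures show the red handle upright and flush on the arm, the orange bay directly beneath it, and the gripper well clear. I'm handing in the job.

```bash
python3 -c "
from workcell import job_done;print(job_done())"
```

```text
the job is handed in; nothing more can be done
None
```

The job is handed in at about 16 s of the 72 s allowed; the hand-in returned no verdict. I turned the carousel by its knob through about -2.14 rad. Then I took the rod from the middle of the rack, guided it down hole by hole, and let go once it was seated.

**Last checks**
- **Rotor:** it stands at 20.22° and the arm at 20.2°, so the orange bay is aligned to better than 0.01 rad.
- **Handle:** its top is at about 154 mm, which puts the underside on the arm's 108 mm top face. The wrist camera places its centre within about 0.5 mm of the guide hole.
- **Contact:** the only contact during insertion was about 13 N, when the handle seated. The gripper is now clear, with its fingertips about 90 mm above the handle.

**Weaker or disagreeing checks**
- **Cameras:** the scene camera puts the handle centre about 3.5 mm away, and the scene and top cameras differ from the wrist camera by 2–4 mm. I trusted the wrist camera because the knob contacts confirmed it to about 0.5 mm.
- **Rod size:** the handle measured about 24 to 25 mm thick against the 26 mm stated. It is still larger than the two rods lying on the bench.
- **Not checked:** I did not measure the rod's tilt after release; it only looks upright in the last picture. I also did not re-measure the tubes and bench items at the end.

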